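Click the tumbler round to the front of the bar caddy and flip the badge to green

TASK

Get the bar ready to serve: turn the revolving caddy (its upright posts are the handles) until the amber tumbler stands at the front behind the brass pointer with the disc resting in its click. Then spin the badge half a turn so that its green face looks towards the robot, where the red one does now. Do not touch the ware riding on the caddy or upset it, and leave the decanter where it is.

Things in the scene. Friction and masses are not known exactly. Their poses are not given: they have to be found in the camera images.
- caddy: Fixed revolving-caddy unit; origin on the shelf on the turning axis. Its -x axis is its front, facing roughly towards the robot (yaw within 0.15) and marked by a brass strip on the shelf (8 high, ending 208 in front of the axis) with a stud (radius 9, 30 tall, 172 in front). A chrome wire rack is fixed above the disc, so the posts must be reached with the tool slanting in from the front.
- rack_front (a point): Middle of the rack's front bar, 160 in front of the turning axis, height 280. Six 8 mm bars along y, 60 apart, from here back; side bars at y = +-180 mm; two uprights 140 behind the axis; lamp puck on the axis, down to height 250. Too low and close for the gripper to come from above: go in under this bar with the tool 30 to 45 degrees from vertical, fingers pointing away from the robot and down.
- carousel (a joint): Turn of the marble disc (diameter 310, top at height 40) in rad, 0 at start, positive anticlockwise from above; turns either way by over a full turn. It clicks: a rest every pi/3, the start being one. Up to 0.45 N m (3 to 4 N at a post) takes it over the crest half way; it then rolls slowly (1 s) to the next rest by itself. Six cork-marked places at radius 75 lie 0, 60, 120... degrees from front.
- post0 (a point): Top centre of one of six upright chrome posts on the disc: diameter 14, from height 40 to 95, on a circle of radius 140 about the turning axis. At the start this one is 30 degrees anticlockwise (from above) of the caddy's front, the others follow every 60 degrees: so at each rest the posts are midway between the places.
- front_spot (a point): Point on the disc's top level, fixed to the caddy unit, 75 in front of the turning axis: where the centre of the tumbler's foot must come.
- tumbler: Loose amber glass tumbler, 85 tall, radius 36 at the rim, 31 at the foot, origin at its foot's centre. It stands on one of the three rear places (120, 180 or 240 degrees from the front).
- jigger: Loose stainless jigger, 75 tall, radius 23, origin at its foot's centre, on another of the three rear places.
- pourer: Loose glass pourer on a cork stopper, 90 tall, radius 22, origin at its foot's centre, on the last of the three rear places.
- sign_base: Fixed round foot (radius 38, 12 high) of the badge stand, origin on the shelf on the upright pivot axis; yaw within 0.3; its -x axis looks roughly towards the robot. Nothing stands above it.
- badge (a joint): Turn of the badge about its upright pivot in rad, 0 at start (red face to the stand's -x side), positive anticlockwise from above, stops at +-3.44. Settles by itself at 0 or +-pi (green face to -x), crest at a quarter turn; 0.05 N m turns it. A panel 110 wide (along the stand's y at 0 and pi), 10 thick, from height 52 to 132, pivoted at the middle of its width.
- green_face (a point): Centre of the badge's green face, height 92, 6 from the pivot axis.
- decanter: Loose empty glass decanter, 185 tall, radius 50, origin under its centre; stands beyond the badge, to stay where it is.
Things that resemble listed ones, but are neither listed nor needed, are in the scene too. Several things have the shape of the tumbler; the one meant has the colours described above.

How it is judged:
By the outcome, as a careful person would: the job done as asked, in the order asked, and still so for the second after the job is handed in, with the robot touching nothing.
It also fails if it takes over 72 s, if anything falls off the work surface, if the arm or the gripper's body presses on something with over 40 N, if the wrist force passes 120 N, or if a joint passes its speed limit or range.

ROBOT

A 6-joint arm with a two-finger parallel gripper is mounted at the origin on the work surface. World frame = base frame: x ahead of the robot, y to its left, z up, the work surface at z = 0. Lengths are in m, angles in rad, forces in N, time in s.
With the tool pointing down it reaches from about 0.35 to 0.85 m from the base axis. Payload 8.1 kg.
Tool frame: the origin (TCP) lies at the centre of the arm's flange, where the gripper is bolted on; the fingertips stand 186 mm ahead of it and the grasp point (between the pads) lies 167 mm ahead of it (robot.grasp_offset is the distance from the TCP to the grasp point, in m); z points along the fingers, y is the line along which they close (so a half turn about z gives the same grasp; the last joint's range is limited). The gripper opens to 93 mm and grips with 3 to 60 N. Pads are 15 mm wide; open, the fingers measure 128 mm over their backs; the gripper's body (75 mm by 188 mm) begins 65 mm behind the grasp point.
Start: joints at [1.087, 0.13, 1.488, -0, 1.523, -0.085], TCP at [0.233, 0.553, 0.405] pointing down, gripper open.
Joint ranges: [-2.96, 2.96], [-0.89, 2.26], [0.02, 2.5], [-1.34, 4.48], [0, 2.73], [-2.66, 2.66]. Speed limits (rad/s): [2.39, 2.39, 2.79, 3.14, 3.14, 3.14].

INTERFACE

Orientations are given as a rotation vector (axis times angle).
In Python, from plant import robot gives the robot as it stands.
- The arm moves only by the tool drive_tool, never from a script. Its argument "moves" is one flat list of numbers, 7 for each row, row after row: the finger opening in mm, from 0 to 93, then the shift along the tool's x, y, z in mm, then the turn, a rotation vector about the tool's x, y, z in degrees. A call has 1 to 8 rows; each row shifts and turns the commanded pose from where the row before left it, along the tool's axes as they then stand; what a row does not reach is not made up. A row lasts 1/10 s, in which the tool goes at most 50 mm and 8.59 degrees, less where a joint would pass 70% of its speed; a pose out of reach is approached as far as the arm can. A call is refused whole if a number of a shift passes 50 or a number of a turn 8.59, either way. A call with a gripper value outside its range is refused whole. The fingers move at their own pace and stop on an object; "grip_force" is the grip in N (left out, the last holds). Time passes only in rows, so rows that do not move let the fingers close. It gives the time, the measured TCP pose, the force, the opening and the grip force at its end, in the units of the state.
- robot.read_state(): the state, without advancing time (a new reading comes with each control period).
- robot.read_camera(name): name is "scene" or "side" or "wrist"; returns a dict with "color" (384x512x3 uint8, red, green, blue), "depth" (384x512 float32, m along the optical axis (not along the pixel's ray), 0 where there is no reading), "mtx" (3x3 intrinsics, pixels), "R" (3x3) and "t" (3): a world point X has camera coordinates R X + t. Camera axes: x right, y down, z forward; pixel columns grow to the right and rows downward; lengths in m; the calibration is good to about 2 mm. A picture is of the moment at which its call begins.
- robot.close_job(): hands the job in; it is judged then, once.
The state is a dict: "t": time; "q": joint angles; "dq": joint speeds; "joint_torque": joint torques, N m; "tool_pos": TCP position; "orientation": TCP orientation; "force": force on the tool from outside, world axes, zero at the start; "wrist_torque": the same for the moment, N m; "opening": finger opening in m; "gripper_force": force on a finger pad.
Only numpy, scipy, OpenCV 4.12 (cv2) and the standard library are available. Lean on these libraries where they do the work, as an engineer would, in place of code of your own. Each camera call takes 0.05 s, during which the arm holds its last target. There are 200 camera calls.

## Working session

There is one attempt and no reset: what is moved stays moved. The work goes in short steps, Python scripts to look and compute and a tool call to move; the robot and the scene stay as the last step left them, time stands still between calls to the robot, and variables do not carry over. Pictures are saved under pics/ and viewed, at most 10 in all, crops included, and the job is handed in when it is done.

Besides the shell and the picture viewer there is one more tool, called as name(argument=value, ...) on one line, values as JSON. drive_tool: Moves the arm, as the interface text tells. Its arguments: {"type":"object","properties":{"moves":{"type":"array","items":{"type":"number"}},"grip_force":{"type":"number"}},"required":["moves"]}

```bash
mkdir -p pics; ls; python3 - <<'E'
from plant import robot
import cv2,numpy as np
ims=[]
for n in("scene","side"):
    c=robot.read_camera(n); np.savez(f"{n}0.npz",**c)
    cv2.imwrite(f"pics/{n}0.png",cv2.resize(c["color"][:,:,::-1],(768,576),interpolation=cv2.INTER_CUBIC))
    print(n,-c["R"].T@c["t"],c["R"][2],c["mtx"][0,0])
print(robot.read_state())
E
```

```text
pics
scene [ 1.21659756 -0.38459796  1.01608577] [-0.54306328  0.30152004 -0.78368868] 412.2219585461467
side [0.51874566 0.8079742  0.67793392] [ 0.10813448 -0.87075462 -0.47968044] 393.99445319997596
{'t': 0.1, 'q': array([ 1.08659473e+00,  1.31069126e-01,  1.48919810e+00, -1.47617662e-06,
        1.52301323e+00, -8.54086086e-02]), 'dq': array([ 0.00050276, -0.00100002, -0.00222086,  0.00038804,  0.00197513,
       -0.0008715 ]), 'joint_torque': array([ 1.77050504e-03, -5.61338747e+01, -4.93098879e+01,  7.70953484e-02,
        2.89641065e-02, -2.90379194e-05]), 'tool_pos': array([0.23286653, 0.55273142, 0.40378674]), 'orientation': array([-6.22185847e-01, -3.07888165e+00,  2.54465830e-03]), 'force': array([-0.77198305, -0.4197633 , -1.20894501]), 'wrist_torque': array([ 0.00609191, -0.01699923, -0.00613004]), 'gripper_force': 0.0, 'opening': 0.09312232292033255}
```

View pics/scene0.png

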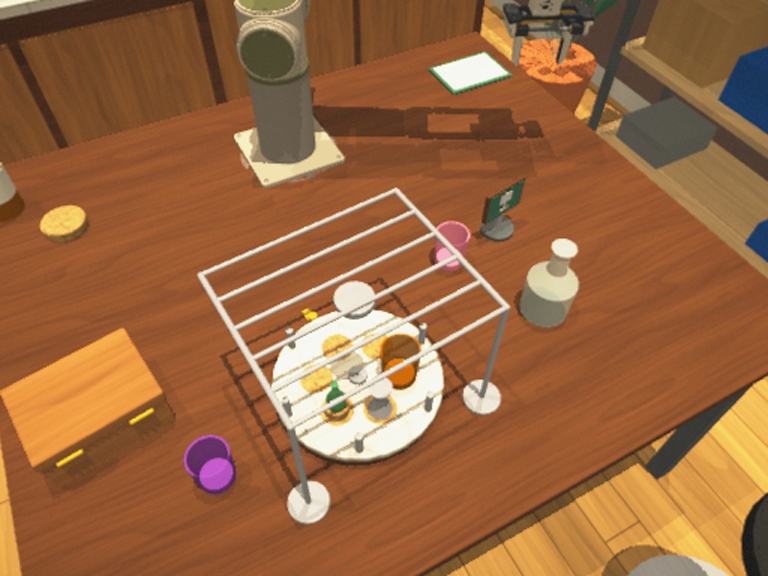

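View pics/side0.png

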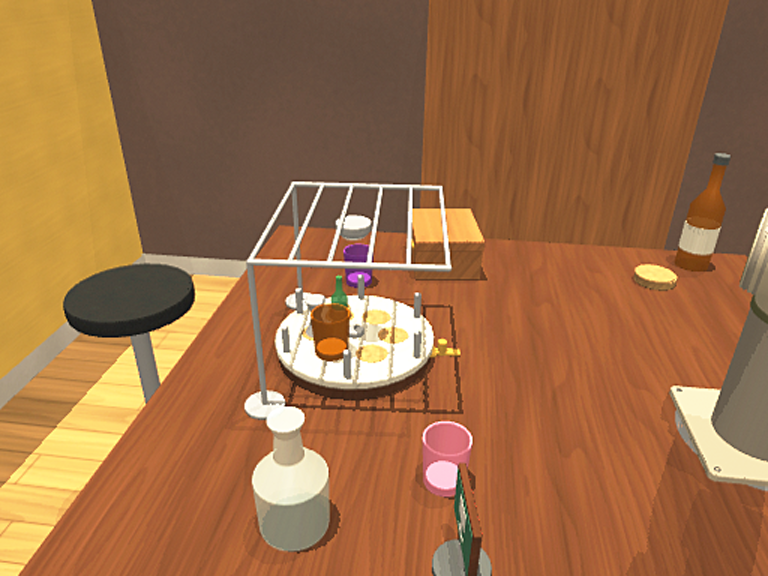

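Amber tumbler candidates, in scene-picture pixels: amber on the disc (400,362), pink on the shelf (452,245) and purple on the shelf (210,465). The amber one on the disc fits, because of its colour and its rear-left place. The caddy's brass pointer is at (308,314), the badge at (500,205) and the decanter at (550,285).

```bash
cat > h.py <<'E'
import numpy as np,cv2
def pts(c):
    d=c["depth"];v,u=np.indices(d.shape);K=c["mtx"]
    P=np.stack([(u-K[0,2])/K[0,0]*d,(v-K[1,2])/K[1,1]*d,d],-1)
    W=(P-c["t"])@c["R"]; W[d==0]=np.nan
    return W
def onplane(c,uv,z):
    K=c["mtx"];r=np.array([(uv[0]-K[0,2])/K[0,0],(uv[1]-K[1,2])/K[1,1],1])@c["R"]
    o=-c["R"].T@c["t"];return (o+r*(z-o[2])/r[2])[:2]
E
python3 - <<'E'
from h import *
a=dict(np.load("scene0.npz"));b=dict(np.load("side0.npz"))
cv2.imwrite("pics/cr1.png",cv2.resize(a["color"][185:315,170:325,::-1],None,fx=4.5,fy=4.5,interpolation=cv2.INTER_CUBIC))
cv2.imwrite("pics/cr2.png",cv2.resize(b["color"][175:275,170:320,::-1],None,fx=5,fy=5,interpolation=cv2.INTER_CUBIC))
p=[(290,332),(286,402),(359,437),(430,397),(422,327)]
for q in p: print("post",onplane(a,(q[0]/1.5,q[1]/1.5),.093).round(4))
for q in [(299,291),(285,328),(347,352),(417,335),(417,295),(361,278)]: print("post side",onplane(b,(q[0]/1.5,q[1]/1.5),.093).round(4))
W=pts(a)
for n,c,(r0,r1,c0,c1),z0,z1 in (("badge",a,(115,155,315,355),.055,.13),("badge side",b,(300,384,290,330),.055,.13),("dec",a,(155,220,340,390),.01,.12),("pinkrim",a,(145,185,285,315),.03,.09)):
    X=pts(c)[r0:r1,c0:c1].reshape(-1,3);X=X[(X[:,2]>z0)&(X[:,2]<z1)];m=X.mean(0);u,s,v=np.linalg.svd(X[:,:2]-m[:2],full_matrices=False)
    t=(X[:,:2]-m[:2])@v[0];print(n,len(X),m.round(4),v[0].round(3),t.min().round(4),t.max().round(4),(s/len(X)**.5).round(4),X.min(0).round(3),X.max(0).round(3))
for q in [(498,230)]: print("base",onplane(a,(q[0]/1.5,q[1]/1.5),.012))
for q in [(461,562)]: print("base",onplane(b,(q[0]/1.5,q[1]/1.5),.012))
E
```

```text
post [ 0.5846 -0.2278]
post [ 0.7118 -0.288 ]
post [ 0.824  -0.2087]
post [ 0.815  -0.0713]
post [ 0.6853 -0.0113]
post side [ 0.8193 -0.2068]
post side [ 0.8092 -0.0685]
post side [ 0.6837 -0.0108]
post side [ 0.5694 -0.0812]
post side [ 0.5814 -0.2266]
post side [ 0.7046 -0.2815]
badge 394 [0.4812 0.305  0.095 ] [ 0.154 -0.988] -0.0645 0.0495 [0.0332 0.0023] [0.467 0.256 0.055] [0.491 0.368 0.13 ]
badge side 842 [0.4846 0.2914 0.0913] [-0.16   0.987] -0.1195 0.0759 [0.0671 0.008 ] [0.464 0.168 0.055] [0.521 0.365 0.13 ]
dec 1075 [0.7235 0.2458 0.077 ] [0.783 0.622] -0.0503 0.0491 [0.0273 0.0169] [0.658 0.218 0.01 ] [0.755 0.315 0.12 ]
pinkrim 398 [0.5009 0.1695 0.0634] [ 0.704 -0.71 ] -0.0329 0.0409 [0.0261 0.0188] [0.468 0.129 0.03 ] [0.54  0.201 0.09 ]
base [0.48820729 0.30698592]
base [0.47815508 0.30827363]
```

View pics/cr1.png

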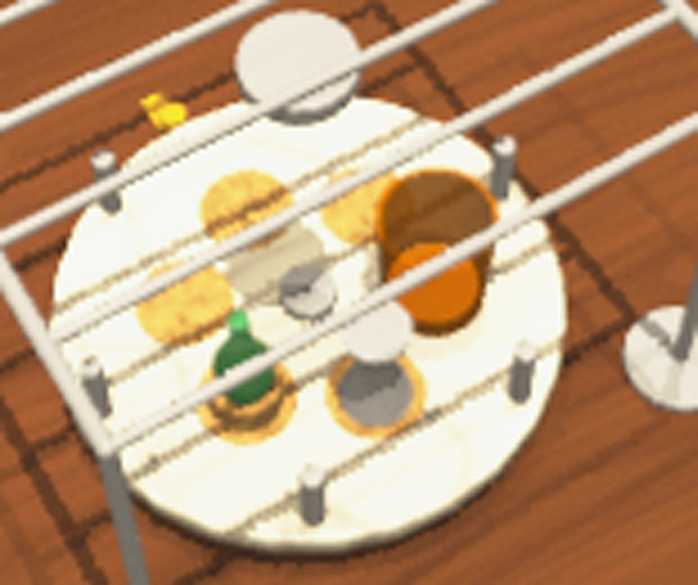

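View pics/cr2.png

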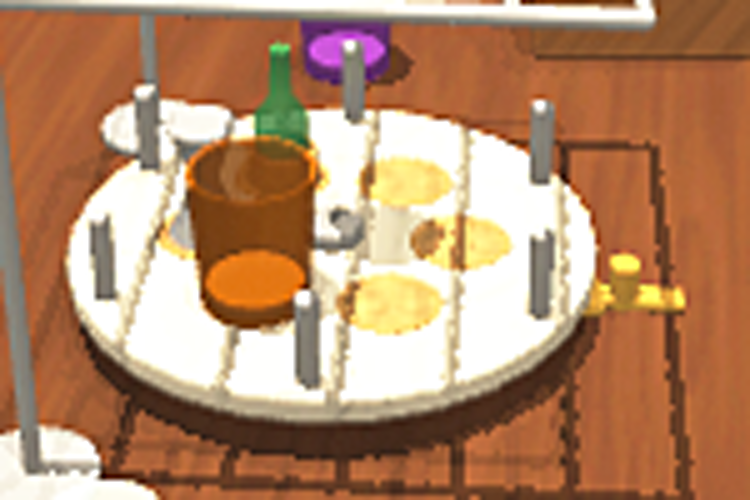

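The crops confirm it. The amber tumbler (cr1 at 437,250) is on the rear-left place, the jigger at the rear and the pourer rear-right, so the disc must turn +120° (two clicks anticlockwise). The caddy axis is at about (0.697,-0.1475) with yaw 0.079. The badge pivot is at about (0.481,0.308) with yaw about 0.155.

```bash
cat >> h.py <<'E'
from scipy.spatial.transform import Rotation as Ro
C=np.array([.697,-.1475]);YAW=.079
TILT=np.radians(42)
def slant(yaw=YAW,t=TILT):
    x=np.array([np.cos(yaw),np.sin(yaw),0]);y=np.array([-np.sin(yaw),np.cos(yaw),0])
    z=np.sin(t)*x-np.cos(t)*np.array([0,0,1.]);return Ro.from_matrix(np.c_[np.cross(y,z),y,z])
def cad(x,y,z,R):  # tip in caddy frame mm -> TCP
    c,s=np.cos(YAW),np.sin(YAW)
    return np.array([C[0]+(c*x-s*y)/1e3,C[1]+(s*x+c*y)/1e3,z/1e3])-.186*R.as_matrix()[:,2]
def plan(p,R,pt,Rt,n,nd=0):
    rows=[];p0=p.copy();rv=(R.inv()*Rt).as_rotvec();R0=R
    for k in range(1,n+1):
        d=np.round(R.inv().apply(p0+(pt-p0)*k/n-p)*1e3,nd);r=np.round(np.degrees((R.inv()*R0*Ro.from_rotvec(rv*k/n)).as_rotvec()),1)
        rows.append([*(d+0.).tolist(),*(r+0.).tolist()]);p=p+R.apply(d)/1e3;R=R*Ro.from_rotvec(r,degrees=True)
    for r in rows: print(r)
    return p,R
E
python3 - <<'E'
from h import *
from plant import robot
s=robot.read_state();p=s["tool_pos"];R=Ro.from_rotvec(s["orientation"])
S=slant();p1=cad(-111-110,107,62+122,S);print(p1,np.degrees((R.inv()*S).magnitude()))
plan(p,R,p1,S,20)
E
```

```text
[ 0.34417494 -0.06809655  0.32222494] 49.8201348780577
[-17.0, -26.0, 4.0, -0.5, -2.1, -1.3]
[-17.0, -27.0, 5.0, -0.5, -2.0, -1.3]
[-15.0, -28.0, 4.0, -0.5, -2.1, -1.3]
[-15.0, -27.0, 6.0, -0.5, -2.0, -1.3]
[-14.0, -28.0, 5.0, -0.5, -2.1, -1.3]
[-13.0, -29.0, 6.0, -0.5, -2.1, -1.3]
[-13.0, -28.0, 6.0, -0.5, -2.0, -1.3]
[-11.0, -29.0, 6.0, -0.6, -2.1, -1.3]
[-11.0, -30.0, 6.0, -0.5, -2.0, -1.3]
[-9.0, -29.0, 6.0, -0.5, -2.1, -1.3]
[-9.0, -30.0, 6.0, -0.5, -2.1, -1.4]
[-8.0, -30.0, 7.0, -0.5, -2.0, -1.3]
[-7.0, -31.0, 6.0, -0.5, -2.1, -1.3]
[-6.0, -30.0, 6.0, -0.5, -2.0, -1.3]
[-5.0, -31.0, 7.0, -0.5, -2.1, -1.3]
[-4.0, -31.0, 6.0, -0.5, -2.1, -1.3]
[-3.0, -31.0, 6.0, -0.5, -2.0, -1.3]
[-3.0, -31.0, 5.0, -0.5, -2.1, -1.3]
[-1.0, -32.0, 6.0, -0.5, -2.1, -1.3]
[0.0, -31.0, 5.0, -0.5, -2.0, -1.3]
```

drive_tool(moves=[0, -17, -26, 4, -0.5, -2.1, -1.3, 0, -17, -27, 5, -0.5, -2.0, -1.3, 0, -15, -28, 4, -0.5, -2.1, -1.3, 0, -15, -27, 6, -0.5, -2.0, -1.3, 0, -14, -28, 5, -0.5, -2.1, -1.3, 0, -13, -29, 6, -0.5, -2.1, -1.3, 0, -13, -28, 6, -0.5, -2.0, -1.3, 0, -11, -29, 6, -0.6, -2.1, -1.3], grip_force=20)

```text
t: 0.9
tool_pos: [0.2776, 0.3038, 0.3707]
orientation: [0.304, 2.828, 0.018]
force: [0.4, -1.3, 0.2]
opening: 0.0337
gripper_force: 0.0
```

drive_tool(moves=[0, -11, -30, 6, -0.5, -2.0, -1.3, 0, -9, -29, 6, -0.5, -2.1, -1.3, 0, -9, -30, 6, -0.5, -2.1, -1.4, 0, -8, -30, 7, -0.5, -2.0, -1.3, 0, -7, -31, 6, -0.5, -2.1, -1.3, 0, -6, -30, 6, -0.5, -2.0, -1.3, 0, -5, -31, 7, -0.5, -2.1, -1.3, 0, -4, -31, 6, -0.5, -2.1, -1.3])

```text
t: 1.7
tool_pos: [0.363, 0.0757, 0.3382]
orientation: [0.034, 2.581, 0.008]
force: [0.5, 0.8, 0.0]
opening: 0.0003
gripper_force: 0.0
```

drive_tool(moves=[0, -3, -31, 6, -0.5, -2.0, -1.3, 0, -3, -31, 5, -0.5, -2.1, -1.3, 0, -1, -32, 6, -0.5, -2.1, -1.3, 0, 0, -31, 5, -0.5, -2.0, -1.3, 0, 0, 0, 0, 0, 0, 0, 0, 0, 0, 0, 0, 0, 0])

```text
t: 2.3
tool_pos: [0.3916, -0.0475, 0.3232]
orientation: [-0.085, 2.446, 0.016]
force: [0.5, 0.5, 0.1]
opening: 0.0003
gripper_force: 0.0
```

```bash
cat > go.py <<'E'
import sys
from h import *
from plant import robot
s=robot.read_state();p=s["tool_pos"];R=Ro.from_rotvec(s["orientation"]);S=slant()
print(s["t"],p.round(4),s["force"].round(1),"rot err deg",np.degrees((R.inv()*S).as_rotvec()).round(2),"q",s["q"].round(2),s["opening"])
tip=p+.186*R.as_matrix()[:,2];d=tip[:2]-C;c,n=np.cos(YAW),np.sin(YAW)
print("tip in caddy",(1e3*np.array([c*d[0]+n*d[1],-n*d[0]+c*d[1],tip[2]])).round(1))
for a in sys.argv[1:]:
    x,y,z,k=map(float,a.split(","));print(a);p,R=plan(p,R,cad(x,y,z,S),S,int(k))
E
python3 go.py -111,107,62,6 -111,93,62,3 -128,0,62,16 -168,0,107,3 -168,107,107,6
python3 - <<'E'
from h import *
from plant import robot
c=robot.read_camera("side");cv2.imwrite("pics/s1.png",cv2.resize(c["color"][:,:,::-1],(768,576)))
E
```

```text
2.3 [ 0.3916 -0.0475  0.3232] [0.5 0.5 0.1] rot err deg [-0.97 -2.24 -0.17] q [-0.39 -0.86  2.48  0.35  0.91 -2.16] 0.00033658761252002044
tip in caddy [-177.6  120.6  180.2]
-111,107,62,6
[5.0, -2.0, 22.0, -0.2, -0.4, 0.0]
[6.0, -3.0, 23.0, -0.1, -0.3, -0.1]
[5.0, -2.0, 22.0, -0.2, -0.4, 0.0]
[6.0, -3.0, 22.0, -0.1, -0.4, 0.0]
[6.0, -3.0, 22.0, -0.2, -0.4, 0.0]
[6.0, -3.0, 22.0, -0.2, -0.3, -0.1]
-111,93,62,3
[0.0, -5.0, 0.0, 0.0, 0.0, 0.0]
[0.0, -4.0, 0.0, 0.0, 0.0, 0.0]
[0.0, -5.0, 0.0, 0.0, 0.0, 0.0]
-128,0,62,16
[1.0, -6.0, -1.0, 0.0, 0.0, 0.0]
[1.0, -6.0, 0.0, 0.0, 0.0, 0.0]
[0.0, -5.0, -1.0, 0.0, 0.0, 0.0]
[1.0, -6.0, -1.0, 0.0, 0.0, 0.0]
[1.0, -6.0, -1.0, 0.0, 0.0, 0.0]
[1.0, -6.0, 0.0, 0.0, 0.0, 0.0]
[0.0, -5.0, -1.0, 0.0, 0.0, 0.0]
[1.0, -6.0, -1.0, 0.0, 0.0, 0.0]
[1.0, -6.0, 0.0, 0.0, 0.0, 0.0]
[1.0, -6.0, -1.0, 0.0, 0.0, 0.0]
[1.0, -6.0, -1.0, 0.0, 0.0, 0.0]
[0.0, -5.0, 0.0, 0.0, 0.0, 0.0]
[1.0, -6.0, -1.0, 0.0, 0.0, 0.0]
[1.0, -6.0, -1.0, 0.0, 0.0, 0.0]
[1.0, -6.0, -1.0, 0.0, 0.0, 0.0]
[0.0, -5.0, 0.0, 0.0, 0.0, 0.0]
-168,0,107,3
[0.0, 0.0, -20.0, 0.0, 0.0, 0.0]
[0.0, 0.0, -20.0, 0.0, 0.0, 0.0]
[0.0, 0.0, -20.0, 0.0, 0.0, 0.0]
-168,107,107,6
[0.0, 18.0, 0.0, 0.0, 0.0, 0.0]
[0.0, 18.0, 0.0, 0.0, 0.0, 0.0]
[0.0, 17.0, 0.0, 0.0, 0.0, 0.0]
[0.0, 18.0, 0.0, 0.0, 0.0, 0.0]
[0.0, 18.0, 0.0, 0.0, 0.0, 0.0]
[0.0, 18.0, 0.0, 0.0, 0.0, 0.0]
```

View pics/s1.png

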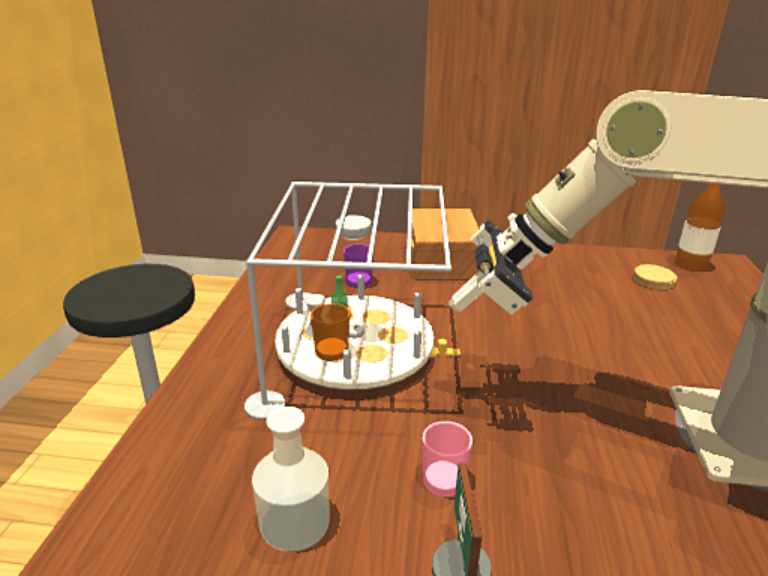

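The fingertip (460,305) is in front of the rack, slanted and clear of the bars. Going in beside the front-left post.

drive_tool(moves=[0, 5, -2, 22, -0.2, -0.4, 0, 0, 6, -3, 23, -0.1, -0.3, -0.1, 0, 5, -2, 22, -0.2, -0.4, 0, 0, 6, -3, 22, -0.1, -0.4, 0, 0, 6, -3, 22, -0.2, -0.4, 0, 0, 6, -3, 22, -0.2, -0.3, -0.1, 0, 0, 0, 0, 0, 0, 0])

```text
t: 3.05
tool_pos: [0.4534, -0.0565, 0.1974]
orientation: [-0.105, 2.412, 0.043]
force: [0.2, 0.4, 0.3]
opening: 0.0005
gripper_force: 0.0
```

```bash
python3 go.py -111,93,62,3 -128,0,62,16 | head -12
python3 - <<'E'
from h import *
from plant import robot
c=robot.read_camera("side");cv2.imwrite("pics/s2.png",cv2.resize(c["color"][110:290,150:400,::-1],None,fx=3,fy=3,interpolation=cv2.INTER_CUBIC))
E
```

```text
3.05 [ 0.4534 -0.0565  0.1974] [0.2 0.4 0.3] rot err deg [ 0.43 -0.32  0.27] q [-0.36 -0.34  2.42  0.68  0.48 -2.54] 0.0005347414376021952
tip in caddy [-111.9  111.3   58.5]
-111,93,62,3
[-1.0, -6.0, -1.0, 0.1, -0.1, 0.1]
[0.0, -5.0, 0.0, 0.2, -0.1, 0.1]
[-1.0, -6.0, -1.0, 0.1, -0.1, 0.1]
-128,0,62,16
[1.0, -6.0, -1.0, 0.0, 0.0, 0.0]
[1.0, -6.0, 0.0, 0.0, 0.0, 0.0]
[0.0, -5.0, -1.0, 0.0, 0.0, 0.0]
[1.0, -6.0, -1.0, 0.0, 0.0, 0.0]
[1.0, -6.0, -1.0, 0.0, 0.0, 0.0]
```

View pics/s2.png

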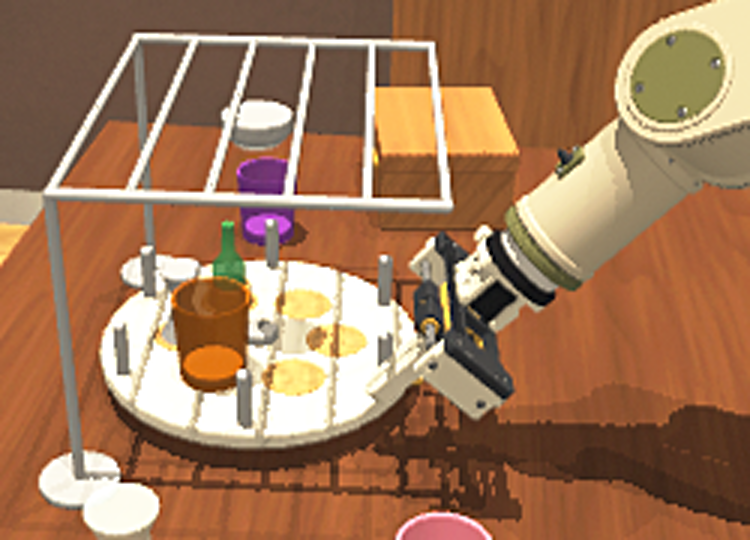

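The finger is correctly outside the front-left post, but joint 6 is near its limit (-2.54). I will back out to the left of the rack, flip the tool half a turn about its axis, and come back.

drive_tool(moves=[0, 0, 5, -30, 0, 0, 0, 0, 0, 10, -35, 0, 0, 0, 0, 0, 25, -30, 0, 0, 0, 0, 0, 40, -10, 0, 0, 0, 0, 0, 40, 0, 0, 0, 0, 0, 0, 40, 0, 0, 0, 0, 0, 0, 25, 0, 0, 0, 8.5, 0, 0, 5, 0, 0, 0, 8.5])

```text
t: 3.9
tool_pos: [0.3993, 0.1175, 0.2949]
orientation: [0.218, 2.428, 0.165]
force: [0.5, -0.2, -0.3]
opening: 0.0004
gripper_force: 0.0
```

```bash
python3 go.py
```

```text
3.9 [0.3993 0.1175 0.2949] [ 0.5 -0.2 -0.3] rot err deg [  0.4   -1.35 -14.98] q [ 0.19 -0.73  2.47 -0.1   0.7  -1.15] 0.00041259045173544176
tip in caddy [-154.6  289.6  154. ]
```

drive_tool(moves=[0, 0, 0, 0, 0, 0, 8.5, 0, 0, 0, 0, 0, 0, 8.5, 0, 0, 0, 0, 0, 0, 8.5, 0, 0, 0, 0, 0, 0, 8.5, 0, 0, 0, 0, 0, 0, 8.5, 0, 0, 0, 0, 0, 0, 8.5, 0, 0, 0, 0, 0, 0, 8.5, 0, 0, 0, 0, 0, 0, 8.5])

```text
t: 4.7
tool_pos: [0.3998, 0.1153, 0.2948]
orientation: [1.617, 1.978, 0.663]
force: [-0.2, -0.7, 0.1]
opening: 0.0003
gripper_force: 0.0
```

drive_tool(moves=[0, 0, 0, 0, 0, 0, 8.5, 0, 0, 0, 0, 0, 0, 8.5, 0, 0, 0, 0, 0, 0, 8.5, 0, 0, 0, 0, 0, 0, 8.5, 0, 0, 0, 0, 0, 0, 8.5, 0, 0, 0, 0, 0, 0, 8.5, 0, 0, 0, 0, 0, 0, 8.5, 0, 0, 0, 0, 0, 0, 8.5])

```text
t: 5.5
tool_pos: [0.3998, 0.1152, 0.2948]
orientation: [2.702, 0.812, 1.025]
force: [-0.0, 0.3, -0.0]
opening: 0.0005
gripper_force: 0.0
```

drive_tool(moves=[0, 0, 0, 0, 0, 0, 8.5, 0, 0, 0, 0, 0, 0, 8.5, 0, 0, 0, 0, 0, 0, 8.5, 0, 0, 0, 0, 0, 0, 3.5, 0, 0, 0, 0, 0, 0, 0])

```text
t: 6.0
tool_pos: [0.3998, 0.1152, 0.2946]
orientation: [-2.912, -0.122, -1.079]
force: [0.2, -1.1, -1.1]
opening: 0.0002
gripper_force: 0.0
```

```bash
sed -i 's/return Ro.from_matrix(np.c_\[np.cross(y,z),y,z\])/return Ro.from_matrix(np.c_[-np.cross(y,z),-y,z])/' h.py; python3 go.py -168,112,107,8 -111,107,60,5
```

```text
6.0 [0.3998 0.1152 0.2946] [ 0.2 -1.1 -1.1] rot err deg [-0.44  1.32  0.09] q [ 0.19 -0.73  2.47 -0.1   0.69  1.72] 0.00020018251930467405
tip in caddy [-154.3  286.8  153.5]
-168,112,107,8
[-6.0, 22.0, 3.0, -0.1, 0.2, 0.0]
[-5.0, 21.0, 3.0, 0.0, 0.1, 0.0]
[-6.0, 22.0, 3.0, -0.1, 0.2, 0.0]
[-6.0, 22.0, 4.0, 0.0, 0.2, 0.0]
[-5.0, 21.0, 3.0, -0.1, 0.1, 0.1]
[-6.0, 22.0, 3.0, 0.0, 0.2, 0.0]
[-6.0, 22.0, 3.0, -0.1, 0.2, 0.0]
[-5.0, 21.0, 3.0, 0.0, 0.1, 0.0]
-111,107,60,5
[2.0, 1.0, 15.0, 0.0, 0.0, 0.0]
[2.0, 1.0, 14.0, 0.0, 0.0, 0.0]
[2.0, 1.0, 15.0, 0.0, 0.0, 0.0]
[2.0, 1.0, 15.0, 0.0, 0.0, 0.0]
[2.0, 1.0, 14.0, 0.0, 0.0, 0.0]
```

drive_tool(moves=[0, -2, 22, 5, -0.1, 0.2, 0, 0, -2, 21, 5, 0, 0.1, 0, 0, -2, 22, 5, -0.1, 0.2, 0, 0, -2, 22, 5, 0, 0.2, 0, 0, -2, 21, 5, -0.1, 0.1, 0.1, 0, -2, 22, 5, 0, 0.2, 0, 0, -2, 22, 5, -0.1, 0.2, 0, 0, -2, 21, 5, 0, 0.1, 0])

```text
t: 6.8
tool_pos: [0.4309, -0.0567, 0.2537]
orientation: [-2.908, -0.121, -1.11]
force: [-0.1, 0.5, 0.2]
opening: 0.0006
gripper_force: 0.0
```

```bash
python3 go.py -111,108,60,5 -111,93,60,3 -128,0,62,16
```

```text
6.8 [ 0.4309 -0.0567  0.2537] [-0.1  0.5  0.2] rot err deg [-0.01  0.22  0.25] q [-0.38 -0.57  2.46  0.52  0.64  0.78] 0.0005581994716884846
tip in caddy [-134.2  111.5  115. ]
-111,108,60,5
[-4.0, 1.0, 11.0, 0.0, 0.0, 0.1]
[-4.0, 0.0, 12.0, 0.0, 0.1, 0.0]
[-4.0, 1.0, 11.0, 0.0, 0.0, 0.1]
[-4.0, 1.0, 11.0, 0.0, 0.1, 0.0]
[-4.0, 0.0, 11.0, 0.0, 0.0, 0.1]
-111,93,60,3
[0.0, 5.0, 0.0, 0.0, 0.0, 0.0]
[0.0, 5.0, 0.0, 0.0, 0.0, 0.0]
[0.0, 5.0, 0.0, 0.0, 0.0, 0.0]
-128,0,62,16
[-1.0, 6.0, -1.0, 0.0, 0.0, 0.0]
[0.0, 6.0, -1.0, 0.0, 0.0, 0.0]
[-1.0, 6.0, 0.0, 0.0, 0.0, 0.0]
[-1.0, 5.0, -1.0, 0.0, 0.0, 0.0]
[-1.0, 6.0, -1.0, 0.0, 0.0, 0.0]
[0.0, 6.0, -1.0, 0.0, 0.0, 0.0]
[-1.0, 6.0, 0.0, 0.0, 0.0, 0.0]
[-1.0, 6.0, -1.0, 0.0, 0.0, 0.0]
[0.0, 6.0, -1.0, 0.0, 0.0, 0.0]
[-1.0, 5.0, -1.0, 0.0, 0.0, 0.0]
[-1.0, 6.0, -1.0, 0.0, 0.0, 0.0]
[-1.0, 6.0, 0.0, 0.0, 0.0, 0.0]
[0.0, 6.0, -1.0, 0.0, 0.0, 0.0]
[-1.0, 6.0, -1.0, 0.0, 0.0, 0.0]
[-1.0, 6.0, -1.0, 0.0, 0.0, 0.0]
[0.0, 5.0, 0.0, 0.0, 0.0, 0.0]
```

drive_tool(moves=[0, -4, 1, 11, 0, 0, 0.1, 0, -4, 0, 12, 0, 0.1, 0, 0, -4, 1, 11, 0, 0, 0.1, 0, -4, 1, 11, 0, 0.1, 0, 0, -4, 0, 11, 0, 0, 0.1, 0, 0, 5, 0, 0, 0, 0, 0, 0, 5, 0, 0, 0, 0, 0, 0, 5, 0, 0, 0, 0])

```text
t: 7.6
tool_pos: [0.4548, -0.0727, 0.1986]
orientation: [-2.904, -0.111, -1.113]
force: [0.7, -0.5, 0.0]
opening: 0.0005
gripper_force: 0.0
```

drive_tool(moves=[0, -1, 6, -1, 0, 0, 0, 0, 0, 6, -1, 0, 0, 0, 0, -1, 6, 0, 0, 0, 0, 0, -1, 5, -1, 0, 0, 0, 0, -1, 6, -1, 0, 0, 0, 0, 0, 6, -1, 0, 0, 0, 0, -1, 6, 0, 0, 0, 0])

```text
t: 8.3
tool_pos: [0.4498, -0.1136, 0.1971]
orientation: [-2.903, -0.11, -1.108]
force: [-4.8, 5.0, 2.1]
opening: 0.0003
gripper_force: 2.9
```

```bash
python3 go.py -128,0,62,9 
```

```text
8.3 [ 0.4498 -0.1136  0.1971] [-4.8  5.   2.1] rot err deg [-0.16  0.22 -0.25] q [-0.52 -0.29  2.39  0.8   0.55  0.39] 0.0003383389276046166
tip in caddy [-119.8   53.8   58.4]
-128,0,62,9
[0.0, 6.0, -1.0, 0.0, 0.0, 0.0]
[-1.0, 6.0, -1.0, 0.0, 0.0, -0.1]
[0.0, 6.0, -1.0, -0.1, 0.1, 0.0]
[-1.0, 6.0, -1.0, 0.0, 0.0, 0.0]
[0.0, 6.0, -1.0, 0.0, 0.0, 0.0]
[-1.0, 6.0, -1.0, 0.0, 0.0, -0.1]
[0.0, 5.0, 0.0, 0.0, 0.1, 0.0]
[-1.0, 6.0, -1.0, 0.0, 0.0, 0.0]
[0.0, 6.0, -1.0, -0.1, 0.0, -0.1]
```

drive_tool(moves=[0, 0, 6, -1, 0, 0, 0, 0, -1, 6, -1, 0, 0, 0, 0, 0, 6, -1, 0, 0, 0, 0, -1, 6, -1, 0, 0, 0, 0, 0, 6, -1, 0, 0, 0, 0, -1, 6, -1, 0, 0, 0, 0, 0, 5, 0, 0, 0, 0, 0, -1, 6, -1, 0, 0, 0])

```text
t: 9.1
tool_pos: [0.4468, -0.1621, 0.2006]
orientation: [-2.905, -0.109, -1.113]
force: [-0.3, 0.5, -0.2]
opening: 0.0003
gripper_force: 0.0
```

drive_tool(moves=[0, 0, 6, -1, 0, 0, 0, 0, 0, 0, 0, 0, 0, 0, 0, 0, 0, 0, 0, 0, 0])

```text
t: 9.4
tool_pos: [0.4463, -0.1675, 0.2008]
orientation: [-2.904, -0.108, -1.111]
force: [-0.3, 0.1, 0.3]
opening: 0.0006
gripper_force: 0.0
```

```bash
cat > disc.py <<'E'
from h import *
from plant import robot
import sys
from scipy.optimize import minimize_scalar
c=robot.read_camera("scene");np.savez("scene_l.npz",**c)
if len(sys.argv)>1: cv2.imwrite(sys.argv[1],cv2.resize(c["color"][170:330,160:340,::-1],None,fx=3.3,fy=3.3,interpolation=cv2.INTER_CUBIC))
W=pts(c);hsv=cv2.cvtColor(c["color"],cv2.COLOR_RGB2HSV)
def loc(X):
    d=X[:,:2]-C;k,n=np.cos(YAW),np.sin(YAW);return 1e3*np.c_[k*d[:,0]+n*d[:,1],-n*d[:,0]+k*d[:,1],1e3*0+X[:,2]]
X=loc(W.reshape(-1,3));r=np.hypot(X[:,0],X[:,1])
m=(r>125)&(r<155)&(X[:,2]>.05)&(X[:,2]<.1)
a=np.degrees(np.arctan2(X[m,1],X[m,0]));h,_=np.histogram(a,np.arange(-180,181,10));print("post pts",[(int(-180+10*i),int(v)) for i,v in enumerate(h) if v>4])
H=hsv.reshape(-1,3);m=(r<125)&(X[:,2]>.042)&(X[:,2]<.13)&(H[:,0]<14)&(H[:,1]>200)
print("amber",m.sum(),np.median(X[m],0).round(3))
E
python3 disc.py pics/d1.png; python3 go.py
```

```text
post pts []
amber 0 [nan nan nan]
9.45 [ 0.4462 -0.1673  0.2007] [-0.9  0.2  0.1] rot err deg [-0.04  0.14 -0.26] q [-0.65 -0.23  2.33  0.85  0.63  0.24] 0.00024388599971238693
tip in caddy [-127.4    0.2   62.1]
  return _methods._mean(a, axis=axis, dtype=dtype,
  ret = um.true_divide(
```

View pics/d1.png

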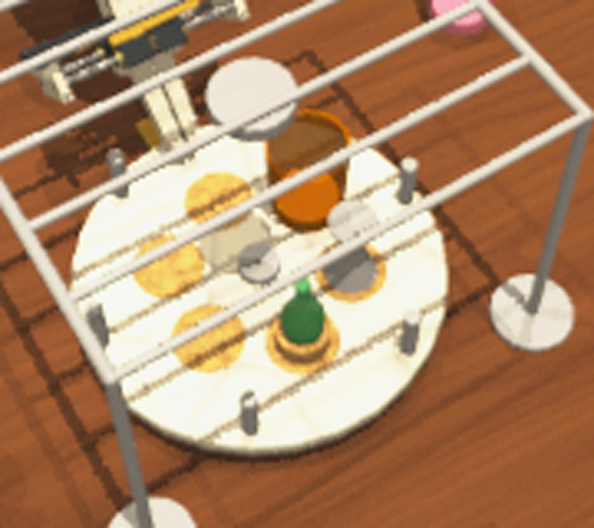

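The disc is one click round: the tumbler (305,170) is now at the front-left, all ware stands, and the finger is free in front. Withdrawing and repeating for the second click.

```bash
sed -i 's/,1e3\*0+X\[:,2\]\]/,X[:,2]\/1e3]/' disc.py; python3 disc.py; python3 go.py -150,0,118,4 -145,112,118,7 -111,108,60,4
```

```text
post pts [(-180, 74), (-160, 20), (-150, 23), (-100, 43), (-90, 15), (-40, 61), (-30, 10), (20, 62), (30, 5), (80, 44), (90, 14), (170, 74)]
amber 4 [-42.273  72.563   0.114]
9.5 [ 0.4462 -0.1671  0.2006] [-0.2  0.1  0.7] rot err deg [-0.05  0.14 -0.25] q [-0.65 -0.23  2.33  0.85  0.63  0.24] 0.00045725624579605616
tip in caddy [-127.4    0.4   62.1]
-150,0,118,4
[5.0, 0.0, -14.0, 0.0, 0.0, -0.1]
[5.0, 0.0, -14.0, 0.0, 0.1, 0.0]
[5.0, 0.0, -15.0, 0.0, 0.0, -0.1]
[5.0, 0.0, -14.0, 0.0, 0.0, -0.1]
-145,112,118,7
[1.0, -16.0, 1.0, 0.0, 0.0, 0.0]
[0.0, -16.0, 0.0, 0.0, 0.0, 0.0]
[1.0, -16.0, 1.0, 0.0, 0.0, 0.0]
[0.0, -16.0, 0.0, 0.0, 0.0, 0.0]
[1.0, -16.0, 1.0, 0.0, 0.0, 0.0]
[0.0, -16.0, 0.0, 0.0, 0.0, 0.0]
[1.0, -16.0, 1.0, 0.0, 0.0, 0.0]
-111,108,60,4
[-3.0, 1.0, 16.0, 0.0, 0.0, 0.0]
[-4.0, 1.0, 17.0, 0.0, 0.0, 0.0]
[-3.0, 1.0, 16.0, 0.0, 0.0, 0.0]
[-4.0, 1.0, 17.0, 0.0, 0.0, 0.0]
```

drive_tool(moves=[0, 5, 0, -14, 0, 0, -0.1, 0, 5, 0, -14, 0, 0.1, 0, 0, 5, 0, -15, 0, 0, -0.1, 0, 5, 0, -14, 0, 0, -0.1, 0, 0, 0, 0, 0, 0, 0])

```text
t: 10.0
tool_pos: [0.4235, -0.1695, 0.2585]
orientation: [-2.905, -0.118, -1.119]
force: [0.0, -1.1, 0.5]
opening: 0.0007
gripper_force: 0.0
```

drive_tool(moves=[0, 1, -16, 1, 0, 0, 0, 0, 0, -16, 0, 0, 0, 0, 0, 1, -16, 1, 0, 0, 0, 0, 0, -16, 0, 0, 0, 0, 0, 1, -16, 1, 0, 0, 0, 0, 0, -16, 0, 0, 0, 0, 0, 1, -16, 1, 0, 0, 0, 0, 0, 0, 0, 0, 0, 0])

```text
t: 10.8
tool_pos: [0.4196, -0.0554, 0.2551]
orientation: [-2.903, -0.12, -1.112]
force: [-0.8, 0.0, -0.4]
opening: 0.0003
gripper_force: 0.0
```

```bash
python3 go.py -112,110,60,4 -112,93,60,3;python3 disc.py
```

```text
10.8 [ 0.4196 -0.0554  0.2551] [-0.8  0.  -0.4] rot err deg [-0.18  0.09  0.14] q [-0.39 -0.63  2.49  0.52  0.67  0.78] 0.0002619046668749618
tip in caddy [-145.1  114.3  116.7]
-112,110,60,4
[-3.0, 1.0, 16.0, 0.0, 0.0, 0.0]
[-4.0, 1.0, 16.0, -0.1, 0.0, 0.1]
[-3.0, 1.0, 16.0, 0.0, 0.1, 0.0]
[-4.0, 1.0, 16.0, -0.1, 0.0, 0.0]
-112,93,60,3
[0.0, 6.0, 0.0, 0.0, 0.0, 0.0]
[0.0, 5.0, 0.0, 0.0, 0.0, 0.0]
[0.0, 6.0, 0.0, 0.0, 0.0, 0.0]
post pts [(-160, 8), (-150, 36), (-100, 12), (-90, 46), (-40, 32), (-30, 35), (20, 40), (30, 24), (80, 14), (90, 45)]
amber 6 [-14.371  54.406   0.109]
```

drive_tool(moves=[0, -3, 1, 16, 0, 0, 0, 0, -4, 1, 16, -0.1, 0, 0.1, 0, -3, 1, 16, 0, 0.1, 0, 0, -4, 1, 16, -0.1, 0, 0, 0, 0, 6, 0, 0, 0, 0, 0, 0, 5, 0, 0, 0, 0, 0, 0, 6, 0, 0, 0, 0])

```text
t: 11.55
tool_pos: [0.4539, -0.0764, 0.2]
orientation: [-2.906, -0.112, -1.119]
force: [-0.0, -0.0, 1.1]
opening: 0.0003
gripper_force: 0.0
```

drive_tool(moves=[0, -1, 6, -1, 0, 0, 0, 0, 0, 6, -1, 0, 0, 0, 0, -1, 6, 0, 0, 0, 0, 0, -1, 5, -1, 0, 0, 0, 0, -1, 6, -1, 0, 0, 0, 0, 0, 6, -1, 0, 0, 0, 0, -1, 6, 0, 0, 0, 0])

```text
t: 12.25
tool_pos: [0.4493, -0.1169, 0.1997]
orientation: [-2.905, -0.113, -1.116]
force: [-4.1, 4.8, 1.7]
opening: 0.0005
gripper_force: 2.6
```

drive_tool(moves=[0, 0, 6, -1, 0, 0, 0, 0, -1, 6, -1, 0, 0, 0, 0, 0, 6, -1, 0, 0, 0, 0, -1, 6, -1, 0, 0, 0, 0, 0, 6, -1, 0, 0, 0, 0, -1, 6, -1, 0, 0, 0, 0, 0, 5, 0, 0, 0, 0, 0, -1, 6, -1, 0, 0, 0])

```text
t: 13.05
tool_pos: [0.446, -0.1651, 0.2027]
orientation: [-2.906, -0.112, -1.119]
force: [-0.5, 0.6, -0.4]
opening: 0.0006
gripper_force: 0.0
```

```bash
python3 go.py -128,0,62,2 -150,0,118,4;python3 disc.py
```

```text
13.05 [ 0.446  -0.1651  0.2027] [-0.5  0.6 -0.4] rot err deg [ 0.2  -0.1  -0.04] q [-0.64 -0.24  2.34  0.85  0.63  0.25] 0.0006006718409592765
tip in caddy [-126.9    1.6   64.7]
-128,0,62,2
[-1.0, 1.0, 1.0, 0.1, -0.1, 0.0]
[-1.0, 1.0, 0.0, 0.1, 0.0, 0.0]
-150,0,118,4
[5.0, 0.0, -14.0, 0.0, 0.0, 0.0]
[5.0, 0.0, -14.0, 0.0, 0.0, 0.0]
[6.0, 0.0, -14.0, 0.0, 0.0, 0.0]
[5.0, 0.0, -14.0, 0.0, 0.0, 0.0]
post pts [(-180, 71), (-170, 45), (-120, 12), (-110, 33), (-60, 33), (-50, 35), (0, 49), (10, 17), (60, 28), (70, 13), (120, 11), (130, 48), (170, 67)]
amber 0 [nan nan nan]
  return _methods._mean(a, axis=axis, dtype=dtype,
  ret = um.true_divide(
```

drive_tool(moves=[0, 10, 0, -15, 0, 0, 0, 0, 8, 0, -25, 0, 0, 0, 0, 3, 0, -25, 0, 0, 0, 0, 0, 0, 0, 0, 0, 0, 0, 0, 0, 0, 0, 0, 0, 0, 0, 0, 0, 0, 0, 0, 0, 0, 0, 0, 0, 0, 0, 0, 0, 0, 0, 0, 0, 0])

```text
t: 13.9
tool_pos: [0.4178, -0.1661, 0.2635]
orientation: [-2.906, -0.112, -1.115]
force: [0.1, -0.1, 0.1]
opening: 0.0008
gripper_force: 0.0
```

```bash
python3 go.py; python3 disc.py
```

```text
13.9 [ 0.4178 -0.1661  0.2635] [ 0.1 -0.1  0.1] rot err deg [ 0.08  0.02 -0.09] q [-0.7  -0.47  2.38  0.71  0.8   0.4 ] 0.000815362354673773
tip in caddy [-155.4    3.2  125.2]
post pts [(-160, 5), (-150, 39), (-100, 10), (-90, 50), (-40, 33), (-30, 33), (20, 43), (30, 21), (80, 19), (90, 41)]
amber 6 [-112.02    -9.625    0.124]
```

Disc at rest in its click (posts at ±30°, ±90°), amber ware at the front. Moving over to the badge.

drive_tool(moves=[0, 0, -30, 0, 0, 0, 0, 0, 0, -40, -3, 0, 0, 0, 0, 0, -40, -6, 0, 0, 0, 0, 0, -40, -8, 0, 0, 0, 0, 2, -40, -10, 0, 0, 0, 0, 2, -40, -10, 0, 0, 0, 0, 2, -40, -10, 0, 0, 0, 0, 2, -30, -10, 0, 0, 0])

```text
t: 14.75
tool_pos: [0.3837, 0.1294, 0.3225]
orientation: [-2.912, -0.116, -1.09]
force: [0.6, 0.9, -0.2]
opening: 0.0004
gripper_force: 0.0
```

```bash
python3 disc.py; cat > gb.py <<'E'
import sys
from h import *
from plant import robot
P=np.array([.481,.308]);Y=.155
s=robot.read_state();p=s["tool_pos"];R=Ro.from_rotvec(s["orientation"]);S=slant(Y,0)
c,n=np.cos(Y),np.sin(Y);tip=p+.186*R.as_matrix()[:,2];d=tip[:2]-P
print(s["t"],p.round(4),s["force"].round(1),"rot",np.degrees((R.inv()*S).as_rotvec()).round(2),s["q"].round(2),"tip in stand",(1e3*np.array([c*d[0]+n*d[1],-n*d[0]+c*d[1],tip[2]])).round(1))
for a in sys.argv[1:]:
    x,y,z,k=map(float,a.split(","));x/=1e3;y/=1e3;print(a);p,R=plan(p,R,np.array([P[0]+c*x-n*y,P[1]+n*x+c*y,z/1e3+.186]),S,int(k))
E
python3 gb.py -60,45,180,9
```

```text
post pts [(-160, 7), (-150, 38), (-100, 13), (-90, 47), (-40, 33), (-30, 37), (20, 39), (30, 26), (80, 16), (90, 46)]
amber 4 [-112.491   -8.094    0.123]
14.8 [0.3833 0.1325 0.3243] [1.  2.  1.4] rot [  1.23 -41.18  -4.06] [ 0.26 -0.81  2.46 -0.16  0.79  1.82] tip in stand [  -1.4 -166.5  184.3]
-60,45,180,9
[7.0, -23.0, 0.0, 0.1, -4.6, -0.5]
[7.0, -23.0, 0.0, 0.2, -4.6, -0.4]
[8.0, -23.0, -1.0, 0.1, -4.5, -0.5]
[7.0, -23.0, -2.0, 0.2, -4.6, -0.4]
[8.0, -23.0, -1.0, 0.1, -4.6, -0.5]
[7.0, -23.0, -3.0, 0.1, -4.6, -0.4]
[8.0, -22.0, -3.0, 0.2, -4.5, -0.5]
[7.0, -23.0, -4.0, 0.1, -4.6, -0.4]
[7.0, -23.0, -4.0, 0.1, -4.6, -0.5]
```

drive_tool(moves=[0, 7, -23, 0, 0.1, -4.6, -0.5, 0, 7, -23, 0, 0.2, -4.6, -0.4, 0, 8, -23, -1, 0.1, -4.5, -0.5, 0, 7, -23, -2, 0.2, -4.6, -0.4, 0, 8, -23, -1, 0.1, -4.6, -0.5, 0, 7, -23, -3, 0.1, -4.6, -0.4, 0, 8, -22, -3, 0.2, -4.5, -0.5, 0, 7, -23, -4, 0.1, -4.6, -0.4])

```text
t: 15.6
tool_pos: [0.4134, 0.3158, 0.3582]
orientation: [-3.131, -0.227, -0.113]
force: [0.2, -0.9, 0.3]
opening: 0.0004
gripper_force: 0.0
```

drive_tool(moves=[0, 7, -23, -4, 0.1, -4.6, -0.5, 0, 0, 0, 0, 0, 0, 0, 0, 0, 0, 0, 0, 0, 0])

```text
t: 15.9
tool_pos: [0.4168, 0.3385, 0.3621]
orientation: [3.128, 0.239, -0.007]
force: [0.9, -0.6, -0.6]
opening: 0.0002
gripper_force: 0.0
```

```bash
python3 gb.py -45,40,90,6 -10,40,90,6
python3 - <<'E'
from h import *
from plant import robot
c=robot.read_camera("side");cv2.imwrite("pics/b1.png",cv2.resize(c["color"][200:,220:400,::-1],None,fx=3,fy=3,interpolation=cv2.INTER_CUBIC))
E
```

```text
15.9 [0.4168 0.3385 0.3621] [ 0.9 -0.6 -0.6] rot [ 0.26  0.27 -0.13] [ 0.59 -0.01  1.72 -0.    1.45  2.01] tip in stand [-59.6  39.2 176.1]
-45,40,90,6
[2.0, 0.0, 14.0, 0.0, 0.0, 0.0]
[3.0, 0.0, 15.0, 0.1, 0.1, 0.0]
[2.0, 0.0, 14.0, 0.0, 0.0, -0.1]
[2.0, 0.0, 14.0, 0.1, 0.1, 0.0]
[3.0, 0.0, 15.0, 0.0, 0.0, 0.0]
[2.0, 0.0, 14.0, 0.1, 0.1, 0.0]
-10,40,90,6
[6.0, 0.0, 0.0, 0.0, 0.0, 0.0]
[6.0, 0.0, 0.0, 0.0, 0.0, 0.0]
[6.0, 0.0, 0.0, 0.0, 0.0, 0.0]
[5.0, 0.0, 0.0, 0.0, 0.0, 0.0]
[6.0, 0.0, 0.0, 0.0, 0.0, 0.0]
[6.0, 0.0, 0.0, 0.0, 0.0, 0.0]
```

View pics/b1.png

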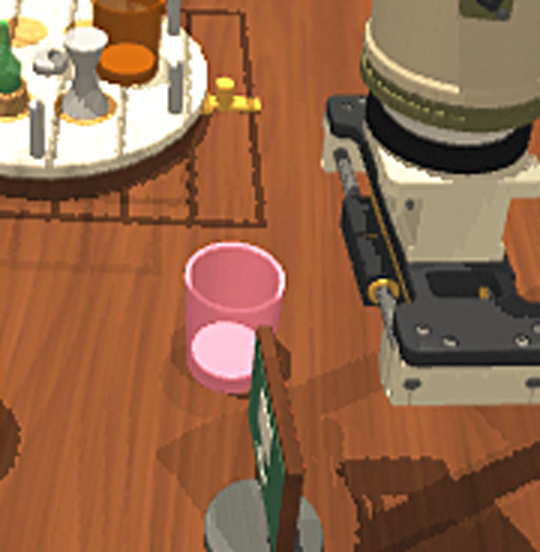

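The badge (275,440) is still edge-on with its red side towards the gripper. I will lower the closed fingers in front of the +y half and sweep it round clockwise.

drive_tool(moves=[0, 2, 0, 14, 0, 0, 0, 0, 3, 0, 15, 0.1, 0.1, 0, 0, 2, 0, 14, 0, 0, 0, 0, 2, 0, 14, 0.1, 0.1, 0, 0, 3, 0, 15, 0, 0, 0, 0, 2, 0, 14, 0, 0, 0, 0, 6, 0, 0, 0, 0, 0, 0, 6, 0, 0, 0, 0, 0])

```text
t: 16.75
tool_pos: [0.4424, 0.3422, 0.2768]
orientation: [3.132, 0.239, -0.002]
force: [1.1, -0.1, -0.8]
opening: 0.0003
gripper_force: 0.0
```

drive_tool(moves=[0, 6, 0, 0, 0, 0, 0, 0, 6, 0, 0, 0, 0, 0, 0, 6, 0, 0, 0, 0, 0, 0, 6, 0, 0, 0, 0, 0, 0, 6, 0, 0, 0, 0, 0, 0, 6, 0, 0, 0, 0, 0, 0, 6, 0, 0, 0, 0, 0, 0, 6, 1, 0, 0, 0, 0])

```text
t: 17.55
tool_pos: [0.4901, 0.3486, 0.2771]
orientation: [3.132, 0.239, -0.001]
force: [-1.4, 0.3, 0.1]
opening: 0.0004
gripper_force: 0.6
```

```bash
python3 gb.py 32,32,90,4 42,16,90,3 46,0,90,3
```

```text
17.55 [0.4901 0.3486 0.2771] [-1.4  0.3  0.1] rot [ 0.01  0.02 -0.16] [ 0.53  0.23  1.62 -0.    1.3   1.95] tip in stand [15.2 38.7 91.1]
32,32,90,4
[4.0, 2.0, 0.0, 0.0, 0.0, 0.0]
[4.0, 1.0, 1.0, 0.0, 0.0, -0.1]
[5.0, 2.0, 0.0, 0.0, 0.0, 0.0]
[4.0, 2.0, 0.0, 0.0, 0.0, -0.1]
42,16,90,3
[3.0, 5.0, 0.0, 0.0, 0.0, 0.0]
[3.0, 5.0, 0.0, 0.0, 0.0, 0.0]
[4.0, 6.0, 0.0, 0.0, 0.0, 0.0]
46,0,90,3
[1.0, 5.0, 0.0, 0.0, 0.0, 0.0]
[1.0, 5.0, 0.0, 0.0, 0.0, 0.0]
[2.0, 6.0, 0.0, 0.0, 0.0, 0.0]
```

drive_tool(moves=[0, 4, 2, 0, 0, 0, 0, 0, 4, 1, 0, 0, 0, 0, 0, 5, 2, 0, 0, 0, 0, 0, 4, 2, 0, 0, 0, 0, 0, 3, 5, 0, 0, 0, 0, 0, 3, 5, 0, 0, 0, 0, 0, 4, 6, 0, 0, 0, 0, 0, 1, 5, 0, 0, 0, 0])

```text
t: 18.35
tool_pos: [0.5221, 0.3244, 0.2772]
orientation: [3.132, 0.238, -0.0]
force: [-0.6, -0.5, 0.2]
opening: 0.0003
gripper_force: 0.0
```

drive_tool(moves=[0, 1, 5, 0, 0, 0, 0, 0, 2, 6, 0, 0, 0, 0, 0, 0, 6, 0, 0, 0, 0, 0, 0, 0, 0, 0, 0, 0])

```text
t: 18.75
tool_pos: [0.5272, 0.3079, 0.2771]
orientation: [3.132, 0.237, -0.001]
force: [-0.4, -0.3, 0.2]
opening: 0.0007
gripper_force: 0.0
```

```bash
python3 gb.py
python3 - <<'E'
from h import *
from plant import robot
c=robot.read_camera("side");d=robot.read_camera("scene")
f=lambda a:cv2.resize(a[:,:,::-1],None,fx=2.6,fy=2.6,interpolation=cv2.INTER_CUBIC)
cv2.imwrite("pics/b2.png",np.hstack([f(c["color"][254:384,250:380]),f(d["color"][90:220,280:410])]))
E
```

```text
18.75 [0.5272 0.3079 0.2771] [-0.4 -0.3  0.2] rot [ 0.03  0.03 -0.21] [ 0.44  0.25  1.59 -0.    1.3   1.86] tip in stand [45.6 -7.4 91.1]
```

View pics/b2.png

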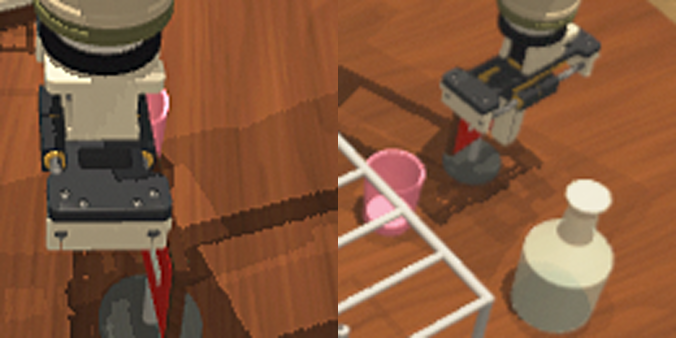

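The red face now looks away from the robot (seen from the scene camera at (463,140)), so the badge has gone round. Lifting clear.

drive_tool(moves=[0, 0, 0, -15, 0, 0, 0, 0, 0, 0, -30, 0, 0, 0, 0, 0, 0, -30, 0, 0, 0, 0, 0, 0, -25, 0, 0, 0, 0, -20, -10, 0, 0, 0, 0, 0, -30, -20, 0, 0, 0, 0, 0, -30, -20, 0, 0, 0, 0, 0, -30, -20, 0, 0, 0, 0])

```text
t: 19.65
tool_pos: [0.4065, 0.3618, 0.3787]
orientation: [-3.132, -0.238, -0.001]
force: [-0.1, 1.0, 1.0]
opening: 0.0006
gripper_force: 0.0
```

drive_tool(moves=[0, -20, -40, 0, 0, 0, 0, 0, 0, -40, 0, 0, 0, 0, 0, 0, -40, 0, 0, 0, 0, 0, 0, -30, 0, 0, 0, 0, 0, 0, -10, 0, 0, 0, 0, 0, 0, 0, 0, 0, 0, 0, 0, 0, 0, 0, 0, 0, 0, 0, 0, 0, 0, 0, 0, 0])

```text
t: 20.45
tool_pos: [0.3643, 0.5153, 0.3775]
orientation: [3.132, 0.237, -0.0]
force: [1.0, -0.5, 0.7]
opening: 0.0009
gripper_force: 0.0
```

```bash
python3 disc.py; python3 - <<'E'
from h import *
from plant import robot
b=robot.read_camera("scene")
X=pts(b)[115:155,315:355].reshape(-1,3);X=X[(X[:,2]>.055)&(X[:,2]<.13)];m=X.mean(0);u,s,v=np.linalg.svd(X[:,:2]-m[:2],full_matrices=False);print("badge",m,v[0])
X=pts(b)[155:220,340:390].reshape(-1,3);X=X[(X[:,2]>.01)&(X[:,2]<.12)];print("dec",X.mean(0))
cv2.imwrite("pics/f.png",cv2.resize(b["color"][60:330,150:410,::-1],None,fx=2.2,fy=2.2,interpolation=cv2.INTER_CUBIC))
E
```

```text
post pts [(-160, 6), (-150, 39), (-100, 12), (-90, 47), (-40, 32), (-30, 36), (20, 43), (30, 22), (80, 13), (90, 48)]
amber 3 [-111.363   -4.314    0.125]
badge [0.48140373 0.3053737  0.09486489] [-0.19810248  0.98018131]
dec [0.72308463 0.24608036 0.07763768]
```

View pics/f.png

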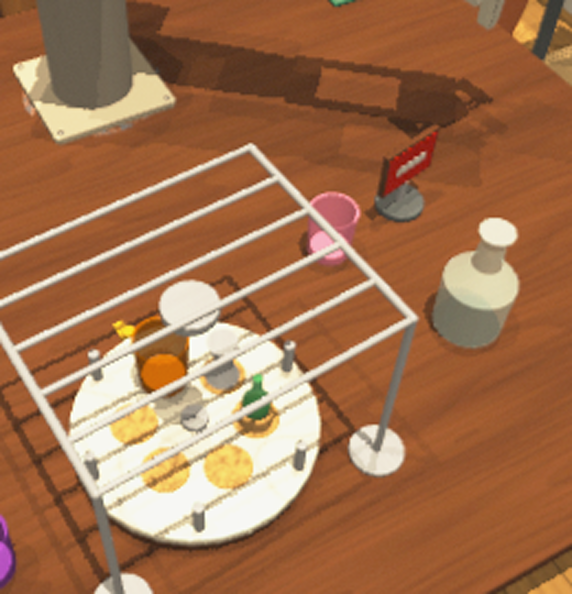

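The tumbler (160,360) stands behind the pointer, the badge's red face (408,165) is turned away from the robot, and the decanter has not moved. I will wait a moment and check that the badge has settled.

drive_tool(moves=[0, 0, 0, 0, 0, 0, 0, 0, 0, 0, 0, 0, 0, 0, 0, 0, 0, 0, 0, 0, 0, 0, 0, 0, 0, 0, 0, 0, 0, 0, 0, 0, 0, 0, 0, 0, 0, 0, 0, 0, 0, 0, 0, 0, 0, 0, 0, 0, 0, 0, 0, 0, 0, 0, 0, 0])

```text
t: 21.35
tool_pos: [0.3637, 0.5164, 0.3771]
orientation: [3.132, 0.239, -0.001]
force: [-0.3, -0.3, 0.0]
opening: 0.0006
gripper_force: 0.0
```

```bash
python3 - <<'E'
from h import *
from plant import robot
for b in (np.load("scene0.npz"),robot.read_camera("scene")):
    h=cv2.cvtColor(b["color"],cv2.COLOR_RGB2HSV);X=pts(b)[115:155,315:355].reshape(-1,3)
    X=X[(X[:,2]>.06)&(X[:,2]<.125)];m=np.median(X,0);u,s,v=np.linalg.svd(X[:,:2]-m[:2],full_matrices=False)
    r=abs((X[:,:2]-m[:2])@v[1]);X=X[r<.003];v=np.linalg.svd(X[:,:2]-X[:,:2].mean(0),full_matrices=False)[2];print(v[0],X.mean(0))
print(robot.read_state()["force"])
robot.close_job()
E
```

```text
[ 0.16956404 -0.98551917] [0.48160605 0.30695427 0.09404376]
[ 0.20962592 -0.97778166] [0.4816628  0.30730098 0.093119  ]
[ 0.25190277 -0.75380397  0.49844581]
the job is handed in; nothing more can be done
```

The job is handed in at about 21 s: the amber tumbler stands at the front with the disc in its click, the badge's green face looks towards the robot (last measured about 2° from an exact half turn), the ware is still standing, and the decanter has not moved.

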